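# Set the altar pieces on their matching pads

## Robot

A 7-joint arm with a two-finger parallel gripper is mounted at the origin on the work surface. World frame = base frame: x ahead of the robot, y to its left, z up, the work surface at z = 0. Lengths are in m, angles in degrees, forces in N, time in s.
With the tool pointing down it reaches from about 0.35 to 0.775 m from the base axis. Payload 3.1 kg.
Tool frame: the origin (TCP) lies on the centre line of the jaws, within the pads' length; the fingertips stand 17 mm ahead of it and the grasp point (between the pads) lies 2 mm behind it (robot.tip_reach is the distance from the TCP to the fingertips, in m); z points along the fingers, y is the direction in which the jaws open and shut (so a half turn about z gives the same grasp; the last joint's range is limited). The gripper opens to 85 mm and grips with 20 to 120 N. Pads are 22 mm wide; open, the fingers measure 114 mm over their backs; the gripper's body (76 mm by 85 mm) begins 54 mm behind the grasp point. The pads swing forward as they close: fully open they stand 13 mm farther back than shut.
Start: joints at [-77.16, 17.813, 0.802, 86.603, -0.252, 75.585, -1.558], TCP at [0.144, 0.531, 0.212] pointing down, gripper open.
Joint ranges: [-154.91, 154.91], [-16.99, 109.72], [-72.82, 74.43], [7.12, 147.25], [-82.49, 262.49], [11.32, 116.49], [-174.64, 174.64]. Speed limits (degrees/s): [159.86, 159.86, 180, 180, 180, 180, 180].

## Interface

Orientations are given as [roll, pitch, yaw] about the fixed x, y, z axes, in that order (R = Rz(yaw) Ry(pitch) Rx(roll)).
In Python, from station import robot, fingers, vision, workorder, recognise gives the robot as it stands. Calls block until the motion is done:
- robot.move_to(position, orientation): joint-space move of the TCP to a pose.
- robot.line_to(position, orientation=None, velocity=0.15, f_stop=None): straight line of the TCP; orientation=None keeps the orientation; velocity is the mean speed in m/s. With f_stop (N) it stops when the force on the tool has changed by that much, and returns True; else False.
- robot.move_j(angles): joint-space move.
- fingers.gripper_to(opening, force=None): opening from 0.0 (shut) to 1.0 (fully open); force is the grip in N (None keeps the last); returns when the fingers have stopped.
- robot.pause(seconds).
- robot.inverse_kinematics(position, orientation): joint angles nearest the present ones, or None.
- vision.grab_frame(name): name is "scene" or "side" or "wrist"; returns the picture (384x512x3 uint8, red, green, blue); there is no depth.
- vision.calibration(name): a dict with "mtx" (3x3 intrinsics, pixels), "extrinsics" (4x4, takes a point from world to camera coordinates); the wrist camera has in their place "T_tool_cam" (4x4, takes a point from camera to tool coordinates, whose origin is the TCP and whose axes are the flange's). Camera axes: x right, y up, looking along -z (the intrinsics and any distortion apply to the point x, -y, -z); pixel columns grow to the right and rows downward; lengths in m; the calibration is good to about 2 mm. A picture is of the moment at which its call begins: read the wrist's pose just before it. calibration takes no time and is no camera call.
A pose or a line that the arm cannot do raises robot.PlanningError and nothing moves.
- workorder.close_job(): hands the job in, once; it reports no verdict.
Trained networks look in the newest picture that a camera, given by its name, has taken for a name from the list of things; names that differ only in an ending like _2 or _b are one class to them, and where a whole thing is asked for, a point or a joint stands for the part that bears it (a point fixed in the world has none). Each returns a list of dicts, best first, with "p" (0 to 1); they miss things now and then, are a little off and sometimes report something else, mostly with a low value. They report only what shows in the picture. A call takes as long as a camera call. They do not tell look-alikes from the thing itself.
- recognise(label, camera): "rect" ([centre column, centre row, width, height] in pixels, round what is visible of it).
Readings, each from a call of its own:
- robot.current_time_s(): time.
- robot.current_joint_positions(): joint angles.
- robot.current_dq(): joint speeds.
- robot.current_joint_torque(): joint torques, N m.
- robot.current_tool_pos(): TCP position.
- robot.current_eef_rot(): TCP orientation.
- robot.current_contact_force(): force on the tool from outside, world axes, zero at the start.
- robot.current_torque(): the same for the moment, N m.
- robot.current_finger_gap(): opening from 0.0 (shut) to 1.0 (fully open).
Only numpy, scipy, OpenCV 4.12 (cv2) and the standard library are available. Lean on these libraries where they do the work, as an engineer would, in place of code of your own. Each camera call takes 0.05 s, during which the arm holds its last target.

## Task

Lay out the altar: stand the vase on the large round wooden pad, the small green bowl on the small round pad, the incense holder on the square pad and the wooden incense-stick box on the oblong pad, each upright, centred on the outline inlaid in its pad, the holder and the box turned square with theirs. Set each down gently, never dropping it, and leave the large blue bowl and the candle jar where they stand.

Things in the scene. Friction and masses are not known exactly. Their poses are not given: they have to be found in the camera images.
- vase: (Sizes in mm.) Porcelain vase, white with blue bands, empty, 108 tall. Round foot 56 diameter, belly 62 diameter at height 35, straight neck 30 diameter from height 72 to 108 (grip it there). About 0.22 kg. Origin: centre of the underside, z up its axis.
- cup: (Sizes in mm.) Small handleless green ceramic bowl (tea-cup size), 54 diameter over the rim, 44 tall; foot 32 diameter, widening to 53 diameter at height 16, nearly straight-sided above. Wall 4 thick. About 0.09 kg. Can be gripped across its outside. Origin: centre of the underside, z up.
- holder: (Sizes in mm.) Brass-toned aluminium incense holder: square base 50 x 50 x 12 thick with a round stem 24 diameter on its centre, 53 tall in all. About 0.14 kg. Origin: centre of the underside, z up the stem, x and y square to the base's sides.
- box: (Sizes in mm.) Closed wooden incense-stick box, solid and plain with a dark seam line, 84 long (x) x 36 wide (y) x 26 tall. About 0.08 kg. Origin: centre of the underside, x along its length, z up.
- pad_round_large: (Sizes in mm.) Large round dark wooden pad, 80 diameter, 8 tall, fixed, with a 56 ring inlaid: for the vase. Origin: centre of the underside; the top is 8 above.
- pad_round_small: (Sizes in mm.) Small round dark wooden pad, 56 diameter, 8 tall, fixed, with a 32 ring inlaid: for the small bowl. Origin: centre of the underside; the top is 8 above.
- pad_square: (Sizes in mm.) Square dark wooden pad, 74 x 74, 8 tall, fixed, with a 50 square inlaid: for the incense holder. Origin: centre of the underside, x and y square to its sides; the top is 8 above.
- pad_oblong: (Sizes in mm.) Oblong dark wooden pad, 108 long (x) x 60 wide (y), 8 tall, fixed, with an 84 x 36 outline inlaid: for the incense-stick box. Origin: centre of the underside, x along its length; the top is 8 above.
- bowl: (Sizes in mm.) Large blue ceramic bowl, 100 diameter over the rim, 48 tall, loose and not part of the job: to be left where it stands. Origin: centre of the underside, z up.
- candle: (Sizes in mm.) Candle in an amber glass jar, 66 diameter, 70 tall (wick to 78), loose and not part of the job: to be left where it stands. Origin: centre of the underside, z up.
Not all that is in view belongs to the job. Leave any purple look-alike of the vase alone. There is more than one size of the box; the one meant has the size given above.

How it is judged:
By the outcome, as a careful person would: the job done as asked, in the order asked, and still so for the second after the job is handed in, with the robot touching nothing.
It also fails if it takes over 131 s, if anything falls off the work surface, if the arm or the gripper's body presses on something with over 40 N, if the wrist force passes 120 N, or if a joint passes its speed limit or range.

## Working session

There is one attempt and no reset: what is moved stays moved. The work goes in short steps, each a Python script; the robot and the scene stay as the last script left them, time stands still between calls to the robot, and variables do not carry over. Pictures are saved under pics/ and viewed, and the job is handed in when it is done.

```bash
ls; mkdir -p pics
python3 - <<'E'
from station import robot, fingers, vision, workorder, recognise
import cv2, numpy as np
for n in ["scene","side","wrist"]:
    f=vision.grab_frame(n); cv2.imwrite(f"pics/{n}0.png",cv2.cvtColor(cv2.resize(f,None,fx=1.5,fy=1.5,interpolation=cv2.INTER_CUBIC),cv2.COLOR_RGB2BGR)); np.save(f"pics/{n}0.npy",f)
    c=vision.calibration(n); print(n,{k:np.round(v,4).tolist() if not isinstance(v,str) else v for k,v in c.items()})
print(robot.current_time_s(),robot.current_tool_pos(),robot.current_eef_rot(),robot.tip_reach)
E
```

```text
pics
scene {'mtx': [[444.9545, 0.0, 250.6154], [0.0, 444.9545, 185.5783], [0.0, 0.0, 1.0]], 'extrinsics': [[-0.1163, 0.9932, 0.0066, 0.0597], [-0.7067, -0.0875, 0.7021, 0.3279], [0.6979, 0.077, 0.712, -1.5401], [0.0, 0.0, 0.0, 1.0]]}
side {'mtx': [[399.1742, 0.0, 256.2998], [0.0, 399.1742, 191.0135], [0.0, 0.0, 1.0]], 'extrinsics': [[0.8446, -0.535, -0.0207, -0.4228], [0.3563, 0.5327, 0.7676, -0.2169], [-0.3996, -0.6557, 0.6406, -1.0667], [0.0, 0.0, 0.0, 1.0]]}
wrist {'mtx': [[328.455, 0.0, 253.6384], [0.0, 328.455, 193.9868], [0.0, 0.0, 1.0]], 'T_tool_cam': [[-0.0006, 0.9574, 0.2889, 0.074], [1.0, 0.0009, -0.001, -0.0002], [-0.0012, 0.2889, -0.9574, -0.1611], [0.0, 0.0, 0.0, 1.0]]}
0.15 [0.14430223 0.53016347 0.21159352] [-1.79902111e+02  3.51711241e-03  1.64776116e+02] 0.017
```

View pics/scene0.png

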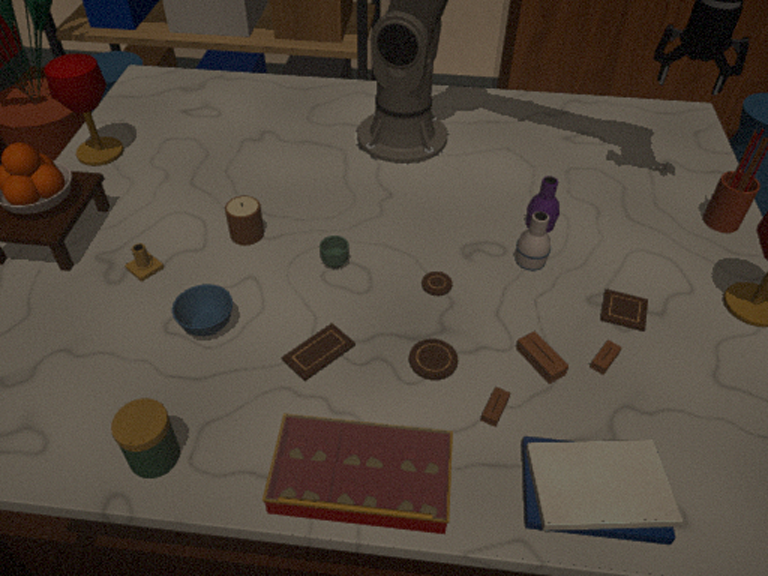

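View pics/side0.png

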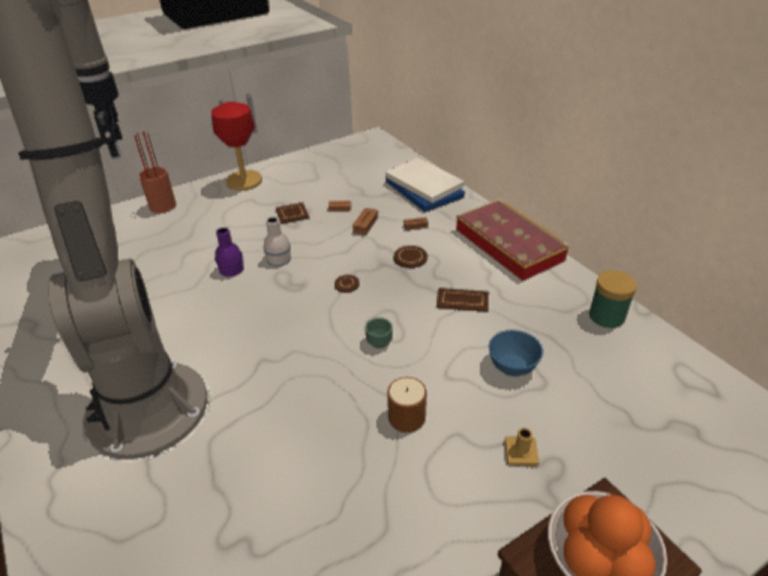

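View pics/wrist0.png

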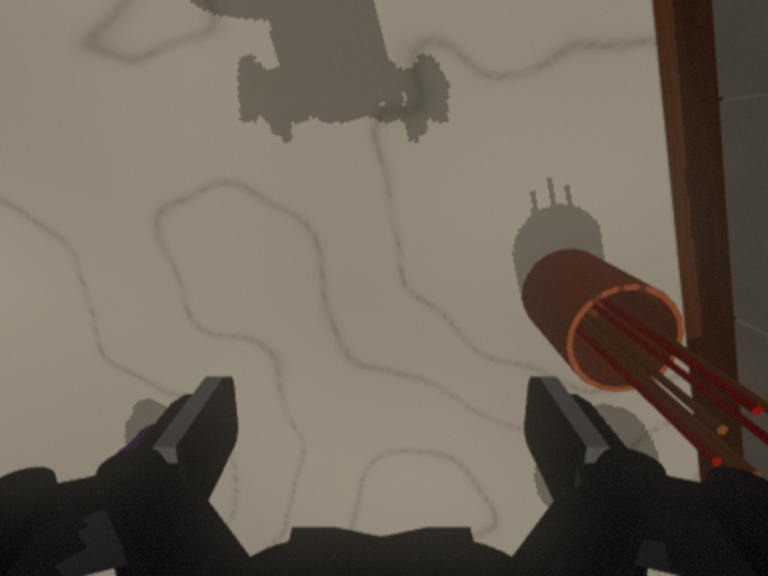

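The scene view (1.5x) shows the vase at (534,245) with the purple one behind it at (543,205), cup (334,252), holder (144,265), and three boxes at (542,356), (605,357), (495,406). The pads are at: large (433,359), small (437,283), square (625,309), oblong (319,351). The blue bowl is at (203,310) and the candle at (245,220).

```bash
cat > h.py <<'E'
from station import robot, fingers, vision, workorder, recognise
import cv2, numpy as np
from scipy.spatial.transform import Rotation as Ro
CAL={n:vision.calibration(n) for n in ["scene","side","wrist"]}
F=np.diag([1,-1,-1.])
def Twc(n,pose=None):  # camera->world (R,t), OpenCV cam axes
    if n=="wrist":
        p,o=pose; R=Ro.from_euler('xyz',o,degrees=True).as_matrix()
        T=CAL[n]["T_tool_cam"]; return R@T[:3,:3]@F, R@T[:3,3]+p
    E=CAL[n]["extrinsics"]; return E[:3,:3].T@F, -E[:3,:3].T@E[:3,3]
def dist(n):
    for k in CAL[n]:
        if 'dist' in k: return np.array(CAL[n][k],float)
    return None
def ray(n,uv,pose=None):
    R,t=Twc(n,pose); uv=np.array(uv,float).reshape(-1,1,2)
    q=cv2.undistortPoints(uv,CAL[n]["mtx"],dist(n)).reshape(-1,2)
    return t,np.c_[q,np.ones(len(q))]@R.T
def onplane(n,uv,z,pose=None):
    t,d=ray(n,uv,pose); s=(z-t[2])/d[:,2]; return t+d*s[:,None]
def proj(n,P,pose=None):
    R,t=Twc(n,pose); P=np.array(P,float).reshape(-1,3)
    Rc=R.T; return cv2.projectPoints(P,cv2.Rodrigues(Rc)[0],-Rc@t,CAL[n]["mtx"],dist(n))[0].reshape(-1,2)
def wpose(): return np.array(robot.current_tool_pos()),np.array(robot.current_eef_rot())
def snap(n,name,k=1.5):
    pose=wpose() if n=="wrist" else None
    f=vision.grab_frame(n)
    np.savez(f"pics/{name}.npz",f=f,p=pose[0] if pose else 0,o=pose[1] if pose else 0)
    cv2.imwrite(f"pics/{name}.png",cv2.cvtColor(cv2.resize(f,None,fx=k,fy=k,interpolation=cv2.INTER_CUBIC),cv2.COLOR_RGB2BGR))
    return f,pose
E
python3 - <<'E'
from h import *
print(CAL["wrist"].keys())
P={"vasefoot":(533,262,0),"purplefoot":(541,222,0),"cup":(334,252,.02),"holderbase":(145,267,.006),"boxL":(542,356,.026),"boxS1":(605,357,.01),"boxS2":(495,406,.01),"padL":(433,358,.008),"padS":(437,283,.008),"padSq":(625,309,.008),"padO":(319,351,.008),"bowl":(203,310,.024),"candle":(244,225,.035),
"boxLcorner a":(517,340,.026),"b":(533,333,.026),"c":(567,366,.026),"d":(551,376,.026)}
for k,(u,v,z) in P.items(): 
    p=onplane("scene",(u/1.5,v/1.5),z)[0]; print(k,p.round(3),np.hypot(*p[:2]).round(3))
E
```

```text
dict_keys(['mtx', 'T_tool_cam'])
vasefoot [0.386 0.281 0.   ] 0.477
purplefoot [0.268 0.302 0.   ] 0.404
cup [ 0.426 -0.089  0.02 ] 0.435
holderbase [ 0.494 -0.429  0.006] 0.654
boxL [0.63  0.279 0.026] 0.689
boxS1 [0.607 0.384 0.01 ] 0.718
boxS2 [0.723 0.206 0.01 ] 0.751
padL [0.641 0.108 0.008] 0.65
padS [0.471 0.105 0.008] 0.482
padSq [0.494 0.432 0.008] 0.656
padO [ 0.649 -0.078  0.008] 0.654
bowl [ 0.599 -0.284  0.024] 0.663
candle [ 0.389 -0.266  0.035] 0.471
boxLcorner a [0.602 0.241 0.026] 0.648
b [0.584 0.267 0.026] 0.642
c [0.645 0.317 0.026] 0.719
d [0.668 0.291 0.026] 0.728
```

Run:
```python
from h import *
t=robot.current_time_s()
robot.move_to([.506,.2,.30],[180,0,0]); print(robot.current_time_s()-t, robot.current_joint_positions())
snap("wrist","w1")
q=robot.inverse_kinematics([.48,.2,.30],[180,0,180]); print(q)
robot.move_to([.48,.2,.30],[180,0,180]);print(robot.current_time_s()-t)
snap("wrist","w2")
print(wpose())
```

```text
1.8083 [ -51.78415123   17.52782351   38.71832494   78.65069529  -10.90943337
   87.60082895 -103.75071089]
[-36.09975477  12.49763356  14.59866312  81.74042543  -3.13366621
  86.15906982  68.37739737]
4.3999999999999995
(array([0.4800251, 0.2000284, 0.2999973]), array([-1.79999800e+02,  1.72448186e-03,  1.79993380e+02]))
```

View pics/w1.png

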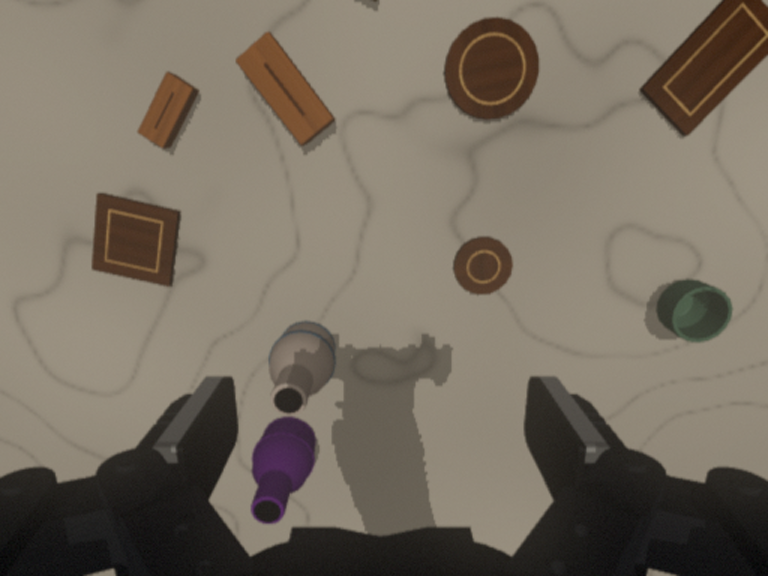

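View pics/w2.png

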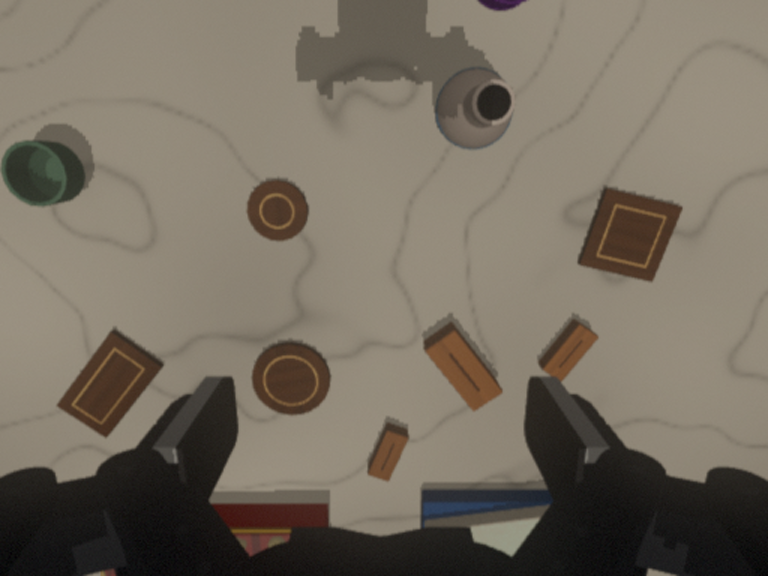

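```bash
cat >> h.py <<'E'
def rect(name,cx,cy,z,half=.06,res=.0004,n="wrist"):
    d=np.load(f"pics/{name}.npz"); pose=(d["p"],d["o"]) if n=="wrist" else None
    N=int(2*half/res); ii=(np.arange(N)+.5)*res-half
    X,Y=np.meshgrid(cx+ii,cy+ii)   # col=x, row=y
    uv=proj(n,np.c_[X.ravel(),Y.ravel(),np.full(X.size,z)],pose).reshape(N,N,2).astype(np.float32)
    return cv2.remap(d["f"],uv[...,0],uv[...,1],cv2.INTER_CUBIC)
E
python3 - <<'E'
from h import *
T={"vase":(.386,.281,.108),"cup":(.42,-.089,.044),"boxL":(.63,.279,.026),"padL":(.641,.108,.008),"padS":(.471,.105,.008),"padSq":(.494,.432,.008),"padO":(.649,-.078,.008)}
rows=[]
for w in ["w1","w2"]:
    rows.append(np.hstack([cv2.resize(rect(w,*v),(200,200)) for v in list(T.values())[:4]]))
    rows.append(np.hstack([cv2.resize(rect(w,*v),(200,200)) for v in list(T.values())[4:]]+[np.zeros((200,200,3),np.uint8)]))
cv2.imwrite("pics/r1.png",cv2.cvtColor(np.vstack([rows[0],rows[2],rows[1]]),cv2.COLOR_RGB2BGR))
cv2.imwrite("pics/r2.png",cv2.cvtColor(rows[3],cv2.COLOR_RGB2BGR))
E
```

```text
(no output)
```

View pics/r1.png

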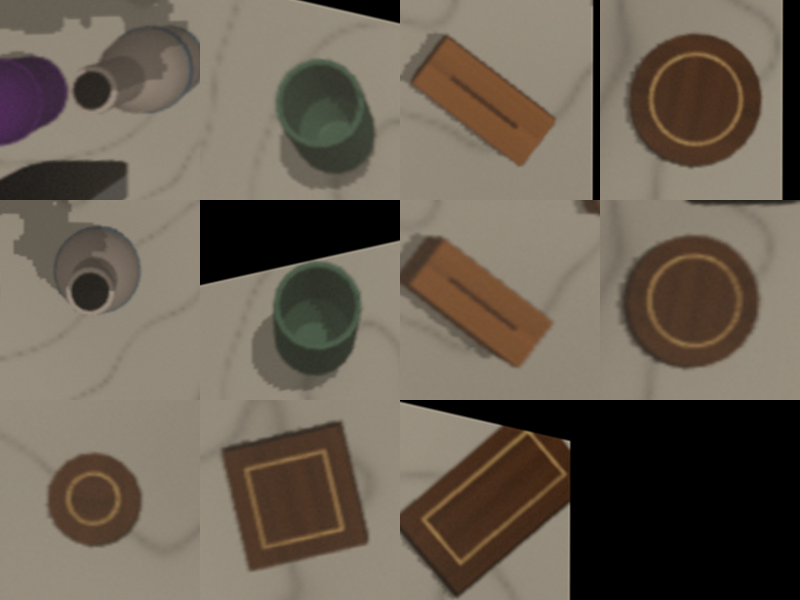

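View pics/r2.png

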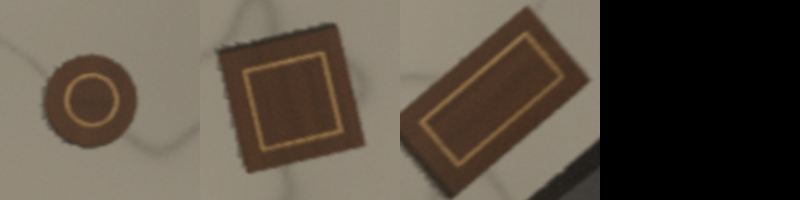

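```bash
cat >> h.py <<'E'
RES=.0004
def w(cx,cy,p,half=.06): return np.array([cx,cy])+(np.array(p)+.5)*RES-half
def fit_inlay(name,cx,cy,kind,z=.008):
    im=rect(name,cx,cy,z).astype(np.float32)
    d=im[...,0]-im[...,2]; wood=im.mean(2)
    m=((d>45)&(wood>75)).astype(np.uint8)
    c=[k for k in cv2.findContours(m,cv2.RETR_EXTERNAL,cv2.CHAIN_APPROX_NONE)[0] if len(k)>60]
    if not c: return None,d.max(),wood.max()
    c=np.vstack(c).reshape(-1,2)
    if kind=="c":
        e=cv2.fitEllipse(cv2.convexHull(c)); return w(cx,cy,e[0]),np.array(e[1])*RES*1000
    r=cv2.minAreaRect(c.astype(np.float32)); return w(cx,cy,r[0]),np.array(r[1])*RES*1000,r[2]
E
python3 - <<'E'
from h import *
for n in ["w1","w2"]:
    for k,v in {"padL":(.641,.108,"c"),"padS":(.471,.105,"c"),"padSq":(.494,.432,"r"),"padO":(.649,-.078,"r")}.items(): print(n,k,fit_inlay(n,*v))
    cx,cy=.63,.279
    im=rect(n,cx,cy,.026).astype(float); d=im[...,0]-im[...,2]
    print("box d",np.percentile(d,[5,50,80,90,95]), im[150,150],im[110,130])
    m=((d>52)).astype(np.uint8); c=max(cv2.findContours(m,0,1)[0],key=cv2.contourArea); r=cv2.minAreaRect(c); print("box",w(cx,cy,r[0]),np.array(r[1])*.4,r[2])
    cx,cy=.38,.281
    im=rect(n,cx,cy,.108).mean(2); m=(im<50).astype(np.uint8)
    for c in cv2.findContours(m,0,1)[0]:
        if 1000<cv2.contourArea(c)<4500: e=cv2.fitEllipse(c); print("vase",w(cx,cy,e[0]),np.array(e[1])*.4)
    cx,cy=.43,-.089
    im=rect(n,cx,cy,.044).astype(float); g=im[...,1]-im[...,0]; 
    gg=cv2.GaussianBlur(im.mean(2),(0,0),2)
    # circle search r=27mm: maximize green-inside minus outside on ring
    best=[]
    for x in np.arange(.40,.46,.0005):
        for y in np.arange(-.12,-.06,.0005):
            px=(np.array([x-cx,y-cy])+.06)/RES
            a=np.linspace(0,2*np.pi,72,endpoint=False)
            s=0
            for rr,sg in ((.0255,1),(.0285,-1)):
                q=(px[:,None]+rr/RES*np.array([np.cos(a),np.sin(a)])).round().astype(int)
                s+=sg*np.clip(g[q[1].clip(0,299),q[0].clip(0,299)],-5,12).mean()
            best.append((s,x,y))
    best.sort(); b=np.array(best[-15:]); print("cup",b.mean(0))
E
```

```text
w1 padL (array([0.63855212, 0.10756378]), array([56.79577637, 56.88189697]))
w1 padS (array([0.46699985, 0.10414634]), array([33.21963501, 33.79968872]))
w1 padSq (array([0.49058098, 0.43156918]), array([51.25900269, 51.69417725]), 76.75948333740234)
w1 padO (array([ 0.64533237, -0.07983252]), array([37.30454712, 85.09337158]), 49.635467529296875)
box d [21. 25. 44. 73. 74.] [121.  80.  49.] [124.  82.  49.]
box [0.62059489 0.28011034] [82.34536133 35.07369385] 37.64761734008789
vase [0.38125771 0.27513475] [20.03401794 20.75066223]
cup [12.39907407  0.43193333 -0.08673333]
w2 padL (array([0.63755406, 0.10857321]), array([57.07684326, 57.44403076]))
w2 padS (array([0.466029  , 0.10502469]), array([33.12000122, 33.60796204]))
w2 padSq (array([0.48968148, 0.4327247 ]), array([51.55865479, 51.61160278]), 76.8835678100586)
w2 padO (array([ 0.64408783, -0.07851667]), array([37.18227844, 85.79550781]), 49.497154235839844)
box d [23. 25. 43. 69. 71.] [119.  81.  52.] [120.  84.  56.]
box [0.61867704 0.28127233] [82.00810547 34.76975403] 37.333194732666016
vase [0.38012656 0.27588068] [20.85018311 21.17511444]
cup [12.25555556  0.4303     -0.0852    ]
```

Both wrist views agree to about 1 mm, with the sign flipping with the yaw, so I use the averages. Vase goes first.

```bash
cat >> h.py <<'E'
def T(): return round(robot.current_time_s(),1)
def pick(xy,z,yaw,force,hz=.2,approach=.06):
    o=[180,0,yaw]
    robot.move_to([*xy,max(z+approach,.13)],o)
    robot.line_to([*xy,z],o,velocity=.12)
    print("pre",wpose()[0].round(4),T())
    fingers.gripper_to(0.0,force); g=robot.current_finger_gap(); print("gap mm",g*85)
    robot.line_to([*xy,z+.02],velocity=.06)
    robot.line_to([*xy,hz],velocity=.25); print("gap up",robot.current_finger_gap()*85,T())
def place(xy,z,yaw,hz=.2,vel=.25):
    o=[180,0,yaw]
    robot.line_to([*xy,hz],o,velocity=vel)
    robot.line_to([*xy,z+.010],o,velocity=.15)
    robot.pause(.3)
    s=robot.line_to([*xy,z-.004],o,velocity=.012,f_stop=2.5)
    p=wpose()[0]; print("stop",s,p.round(4),robot.current_contact_force(),T())
def release(op=1.0,up=.2):
    fingers.gripper_to(op); p=wpose()[0]; robot.line_to([p[0],p[1],up],velocity=.2); print("rel",T())
E
python3 - <<'E'
from h import *
pick((.3807,.2755),.091,180,40)
print(robot.current_contact_force())
E
```

```text
pre [0.382  0.2757 0.0919] 6.0
gap mm -0.04537219145384719
gap up 0.10852106349626452 7.8
[ 0.04737158 -0.73590373 -0.54068435]
```

Run:
```python
from h import *
snap("wrist","w3"); snap("side","s3"); snap("scene","c3")
print(wpose())
```

```text
(array([0.37964581, 0.27473958, 0.19848542]), array([-1.79871699e+02, -1.55619007e-01, -1.79997483e+02]))
```

View pics/w3.png

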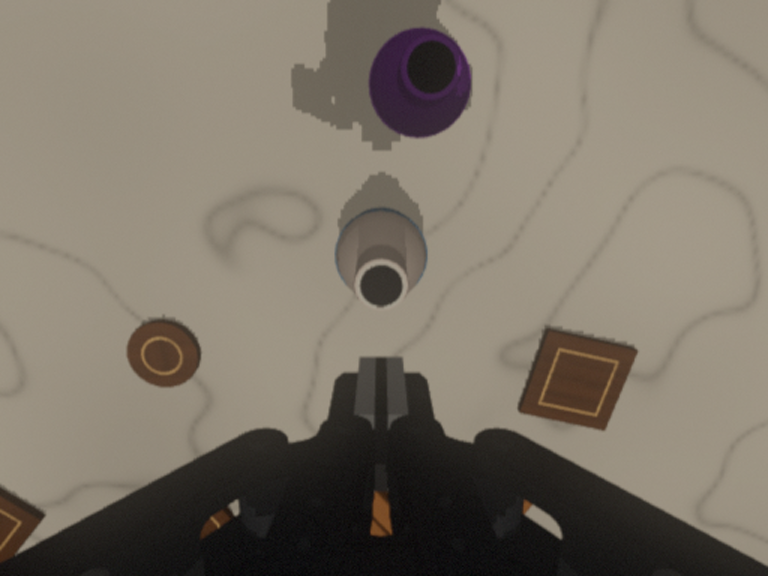

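View pics/s3.png

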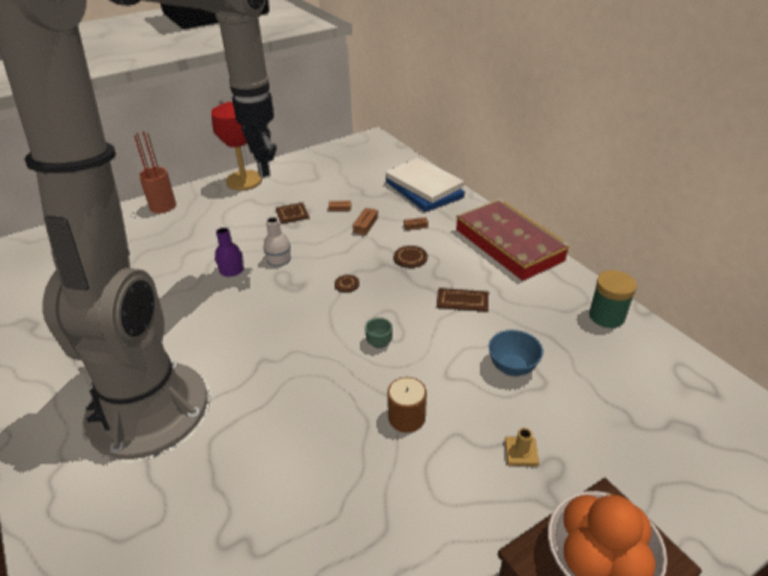

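Run:
```python
from h import *
d=np.load("pics/w3.npz"); pose=(d["p"],d["o"])
R=Ro.from_euler('xyz',pose[1],degrees=True).as_matrix()
for q in ([0,0,.017],[.011,0,.017],[-.011,0,.017],[0,0,0]): print(q,(proj("wrist",pose[0]+R@np.array(q),pose)*1.5).round(1))
for z in (.09,.1,.108,.115): print(z,onplane("wrist",(381/1.5,285/1.5),z,pose).round(4))
P=np.array([[.3807,.2755,z] for z in (0,.035,.108)])
for n in("scene","side"): print(n,(proj(n,P)*1.5).round(1))
cx,cy=.38,.281
for n in("scene","side"):
    f=np.load("pics/c3.npz" if n=="scene" else "pics/s3.npz")["f"]
    x,y=(proj(n,P[1])[0]).astype(int)
    c=f[y-45:y+35,x-40:x+40]; cv2.imwrite(f"pics/z_{n}.png",cv2.cvtColor(cv2.resize(c,(560,560),interpolation=cv2.INTER_CUBIC),cv2.COLOR_RGB2BGR)); print((proj(n,P)-[x-40,y-45])*7)
```

```text
[0, 0, 0.017] [[380.3 340.6]]
[0.011, 0, 0.017] [[380.3 314. ]]
[-0.011, 0, 0.017] [[380.4 366.4]]
[0, 0, 0] [[380.4 359. ]]
0.09 [[0.3853 0.2761 0.09  ]]
0.1 [[0.3824 0.2761 0.1   ]]
0.108 [[0.3801 0.2761 0.108 ]]
0.115 [[0.3781 0.2761 0.115 ]]
scene [[529.9 259.8]
 [533.1 246.1]
 [540.3 215.6]]
side [[278.1 258.5]
 [276.  246.4]
 [271.5 219.7]]
[[267.69846539 379.52600852]
 [282.86375091 315.45680551]
 [316.56199393 173.09090207]]
[[289.64335172 373.40102944]
 [280.08939411 316.75671454]
 [259.12631087 192.46900709]]
```

View pics/z_scene.png

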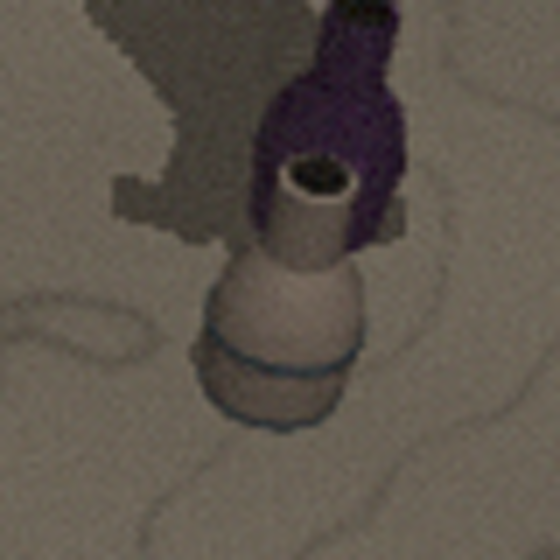

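View pics/z_side.png

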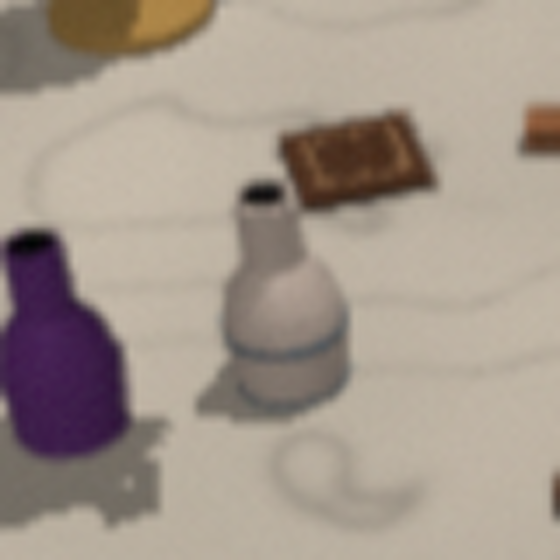

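The vase stands untouched at (381,285) in the wrist picture. The shut fingertips end at row 357 there, but the stated tool geometry predicts about row 314. So the tips seem to sit about 38 mm farther back than stated, which would explain closing above the neck. I'll probe the table to confirm.

Run:
```python
from h import *
o=[180,0,180]
robot.line_to([.42,.19,.12],o,velocity=.3)
robot.line_to([.42,.19,.03],o,velocity=.2)
robot.pause(.2)
try:
    s=robot.line_to([.42,.19,-.035],o,velocity=.03,f_stop=3); print(s,wpose(),robot.current_contact_force(),T())
except Exception as e: print(repr(e))
robot.line_to([.42,.19,.05],o,velocity=.2)
fingers.gripper_to(1.0); print(robot.current_finger_gap(),T())
```

```text
True (array([ 0.41999833,  0.18997323, -0.01874813]), array([-1.79993908e+02, -2.68365157e-02,  1.79997330e+02])) [-0.43781298  0.39228622  5.24494063] 10.8
0.9991844897382752 12.1
```

The probe confirms it: with the fingers shut, the tips stand 18.7 mm behind the reported TCP instead of 17 mm ahead. I'll correct all heights by -36 mm and retry the vase.

```bash
cat >> h.py <<'E'
TIP=-.0187
def zt(tip): return tip+TIP   # TCP z for shut-level tip height
E
python3 - <<'E'
from h import *
robot.line_to([.42,.19,.13],velocity=.3)
z=zt(.076)
pick((.3807,.2755),z,180,40,hz=.16,approach=.075)
print(wpose(),robot.current_contact_force())
snap("wrist","w4"); snap("side","s4")
E
```

```text
pre [0.3815 0.2753 0.0577] 13.7
gap mm 29.02235355420571
gap up 29.085675663090036 15.3
(array([0.38055763, 0.27540542, 0.15997088]), array([1.79990559e+02, 1.52688348e-03, 1.79998729e+02])) [-0.34613912  0.05089846 -2.96998428]
```

View pics/w4.png

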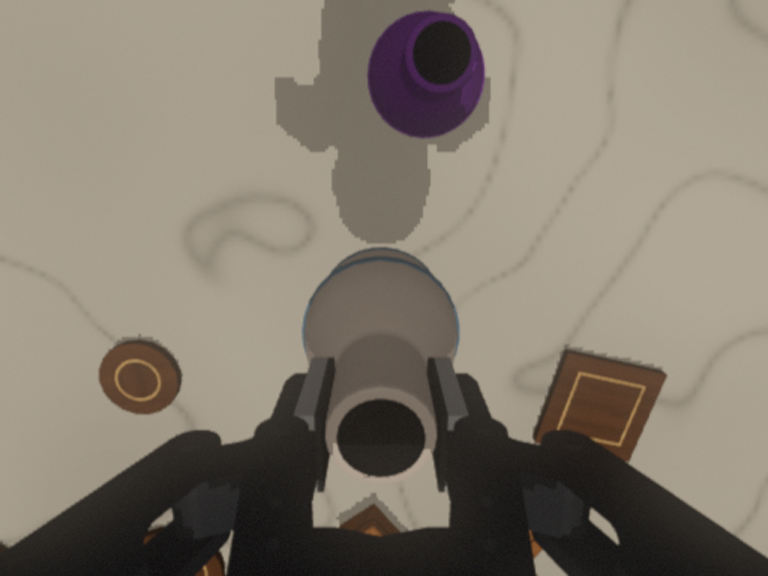

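View pics/s4.png

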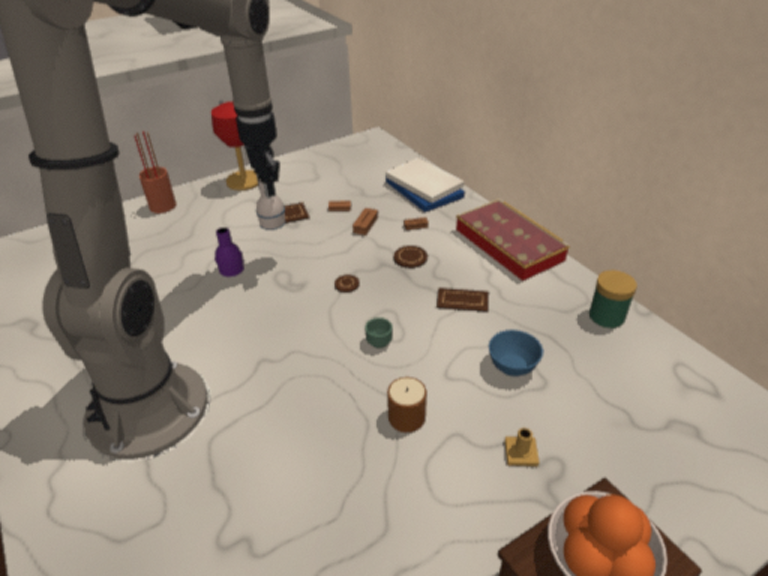

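Run:
```python
from h import *
d=np.load("pics/w4.npz"); print(onplane("wrist",(381/1.5,437/1.5),.2105,(d["p"],d["o"])),d["p"])
place((.6381,.1081),zt(.076)+.008,180,hz=.14)
```

```text
[[0.37923086 0.27548321 0.2105    ]] [0.38055763 0.27540542 0.15997088]
stop True [0.6379 0.108  0.066 ] [ 0.77543472 -0.82742394  4.00301953] 18.4
```

Run:
```python
from h import *
release(1.0,.16)
robot.move_to([.56,.0,.27],[180,0,180]); snap("wrist","w5")
snap("side","s5"); print(T())
```

```text
rel 19.6
20.5
```

View pics/w5.png

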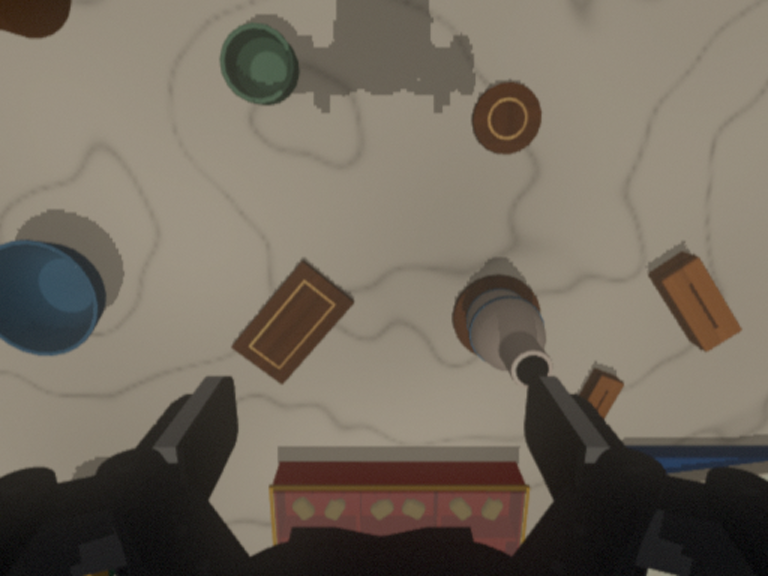

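View pics/s5.png

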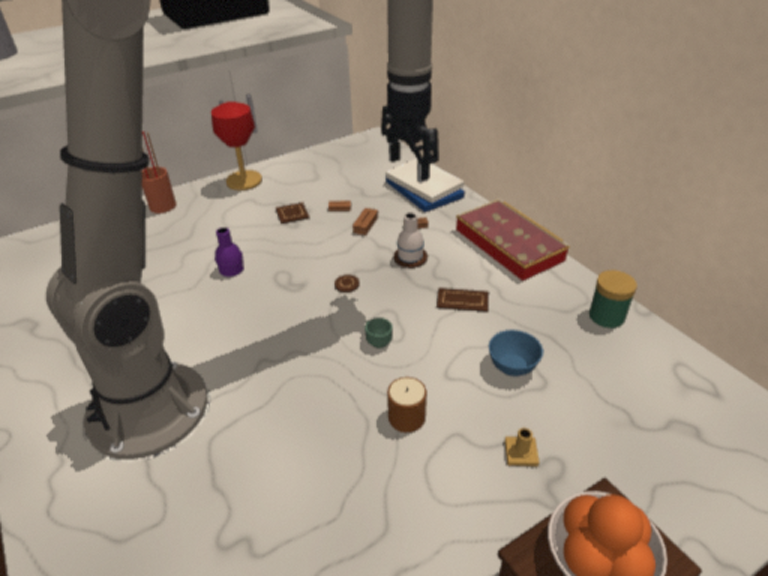

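```bash
cat >> h.py <<'E'
def fit_cup(n,cx,cy,z):
    im=rect(n,cx,cy,z).astype(float); g=im[...,1]-im[...,0]; best=[]
    a=np.linspace(0,2*np.pi,72,endpoint=False)
    for x in np.arange(cx-.02,cx+.02,.0005):
        for y in np.arange(cy-.02,cy+.02,.0005):
            px=(np.array([x-cx,y-cy])+.06)/RES; s=0
            for rr,sg in ((.0255,1),(.0285,-1)):
                q=(px[:,None]+rr/RES*np.array([np.cos(a),np.sin(a)])).round().astype(int)
                s+=sg*np.clip(g[q[1].clip(0,299),q[0].clip(0,299)],-5,12).mean()
            best.append((s,x,y))
    best.sort(); return np.array(best[-15:]).mean(0)
E
python3 - <<'E'
from h import *
print(fit_cup("w5",.431,-.086,.044), fit_inlay("w5",.467,.105,"c"))
z=zt(.006)
pick((.4311,-.0860),z,180,30,hz=.10,approach=.1)
snap("wrist","w6"); print(robot.current_contact_force())
E
```

```text
[13.58148148  0.431      -0.086     ] (array([0.46621014, 0.10494393]), array([32.77935181, 33.25080261]))
pre [ 0.4319 -0.0861 -0.0121] 22.6
gap mm 52.22742094627681
gap up 52.109194584948554 24.1
[-0.79187578 -0.87931072 -1.42851013]
```

View pics/w6.png

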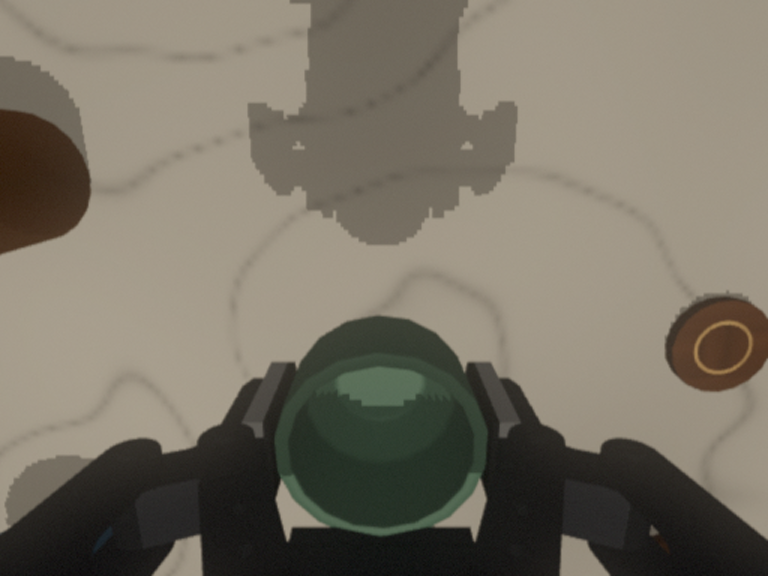

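Run:
```python
from h import *
d=np.load("pics/w6.npz")
print(d["p"],d["o"],fit_cup("w6",.431,-.086,.1567))
place((.4665,.1046),zt(.006)+.008,180,hz=.09)
```

```text
[ 0.43098326 -0.08584721  0.10009942] [ 1.79983309e+02  1.79830499e-02 -1.79992633e+02] [10.06111111  0.4283     -0.0861    ]
stop True [ 0.4664  0.1046 -0.004 ] [-0.6478147   0.76410343  3.48655946] 26.8
```

Run:
```python
from h import *
release(1.0,.12)
robot.move_to([.50,.16,.27],[180,0,180]); robot.pause(.3); snap("wrist","w7"); print(T())
print(fit_cup("w7",.4665,.1046,.052))
```

```text
rel 28.0
29.1
[15.17407407  0.46506667  0.10486667]
```

View pics/w7.png

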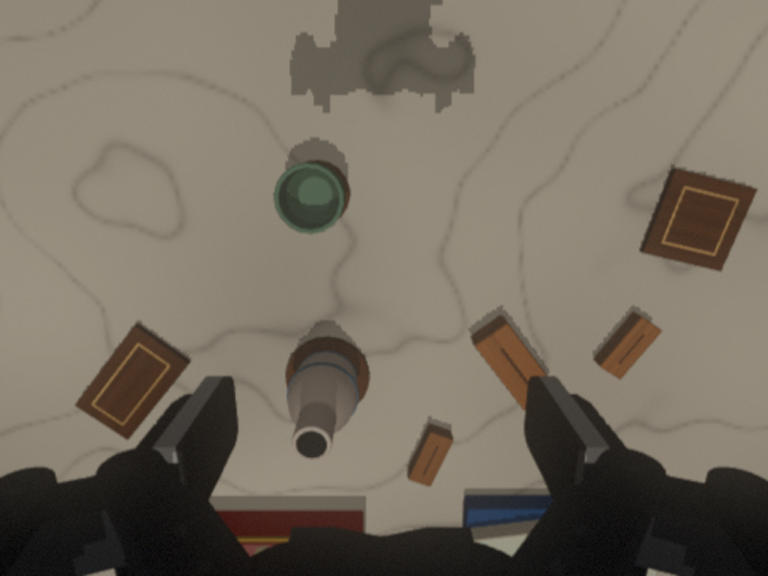

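Run:
```python
from h import *
d=np.load("pics/w7.npz"); print("vase",onplane("wrist",(312/1.5,442/1.5),.116,(d["p"],d["o"])))
print([fit_inlay("w7",*v) for v in [(.494,.432,"r"),(.645,-.079,"r")]])
t=T()
robot.move_to([.42,-.25,.33],[180,0,0]); robot.move_to([.50,-.40,.33],[180,0,0]); robot.pause(.3)
snap("wrist","w8"); print(robot.current_joint_positions(),T())
```

```text
vase [[0.63509972 0.10906811 0.116     ]]
[(array([0.48978103, 0.43280443]), array([51.41881714, 51.31494141]), 76.86598205566406), (array([ 0.64416373, -0.07860204]), array([37.10333557, 85.55648193]), 49.43266677856445)]
[  7.47575601  37.53912544  64.19020526  56.73231095 -34.25159664
 102.25306471 -32.05529774] 32.0
```

View pics/w8.png

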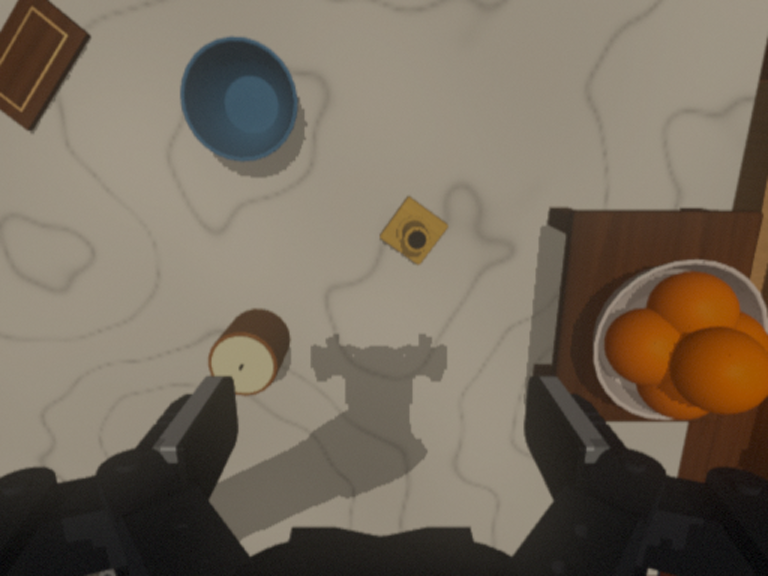

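```bash
cat >> h.py <<'E'
def fit_sq(n,cx,cy,z,thr=30):
    im=rect(n,cx,cy,z); hsv=cv2.cvtColor(im,cv2.COLOR_RGB2HSV); f=im.astype(float); d=f[...,0]-f[...,2]
    m=(d>thr).astype(np.uint8); c=max(cv2.findContours(m,0,1)[0],key=cv2.contourArea)
    r=cv2.minAreaRect(c); v=im.copy(); cv2.drawContours(v,[cv2.boxPoints(r).astype(int)],0,(255,0,0),1)
    return w(cx,cy,r[0]),np.array(r[1])*.4,r[2],v
E
python3 - <<'E'
from h import *
a=fit_sq("w8",.494,-.429,.012,50); print(a[:3])
b=rect("w8",.494,-.429,.053)
cv2.imwrite("pics/r8.png",cv2.cvtColor(cv2.resize(np.hstack([a[3],b]),(800,400)),cv2.COLOR_RGB2BGR))
for yaw in (180,135,90,45): print(yaw,robot.inverse_kinematics([.494,-.429,.0],[180,0,yaw]))
d=np.load("pics/w8.npz"); print(onplane("wrist",[(560/1.5,375/1.5),(565/1.5,210/1.5)],.06,(d["p"],d["o"])))
E
```

```text
(array([ 0.49110811, -0.43024865]), array([49.66099243, 49.56799316]), 54.46232223510742)
180 [ 32.6743411   40.21670469  10.74483845  83.51887905  -8.24901411
  57.03594568 135.42967798]
135 [ 21.41345641  42.67483144  29.11965852  84.05163138 -22.5952548
  59.15070274 100.73099885]
90 [ 16.31286003  44.91581194  38.06997856  84.28167608 -29.80670903
  61.14904213  60.78022575]
45 [ 11.58540521  47.97959931  47.09964347  84.48622588 -37.28010367
  63.95629488  20.83355301]
[[ 0.35931307 -0.57179756  0.06      ]
 [ 0.51788209 -0.55925266  0.06      ]]
```

View pics/r8.png

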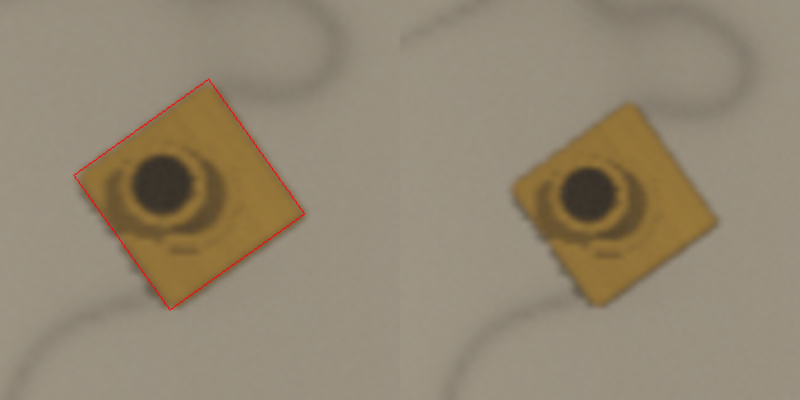

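Holder: base centre about (0.490, -0.430), with sides at 54.5°; the pad's are at 76.8°. So it needs a turn of +22.3° between pick and place.

Run:
```python
from h import *
pick((.4902,-.4299),zt(.018),90,50,hz=.14,approach=.12)
print(robot.current_joint_positions())
snap("wrist","w9")
```

```text
pre [ 4.908e-01 -4.307e-01  4.000e-04] 34.6
gap mm 22.81663958828507
gap up 22.74449001237869 36.4
[ 14.5534129   37.42307967  42.83544456  76.52913668 -25.2428617
  75.76710963  57.59260418]
```

View pics/w9.png

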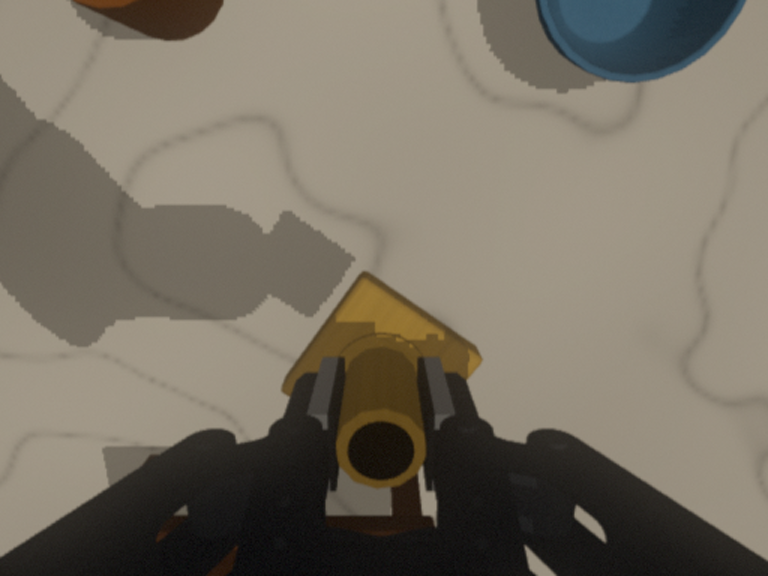

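Run:
```python
from h import *
d=np.load("pics/w9.npz");pose=(d["p"],d["o"]);print(pose)
for z in (.1527,):
    c=onplane("wrist",np.array([(365,273),(480,357),(285,384)])/1.5,z,pose)[:,:2]
    print(c,(c[1]+c[2])/2,[ (np.linalg.norm(v),np.degrees(np.arctan2(v[1],v[0]))) for v in (c[1]-c[0],c[2]-c[0],c[1]-c[2])])
```

```text
(array([ 0.48964847, -0.42894335,  0.13855672]), array([-1.79916633e+02, -1.22362340e-01,  8.99949035e+01]))
[[ 0.48463129 -0.39379045]
 [ 0.52168653 -0.4219421 ]
 [ 0.45782491 -0.43166336]] [ 0.48975572 -0.42680273] [(np.float64(0.04653607862795667), np.float64(-37.22470456366166)), (np.float64(0.04639977603230626), np.float64(-125.29079051044714)), (np.float64(0.06459728733829026), np.float64(8.655335463116579))]
```

Run:
```python
from h import *
place((.4906,.4309),zt(.018)+.008,112.5,hz=.14,vel=.22)
print(wpose(),robot.current_joint_positions())
release(1.0,.13)
robot.move_to([.50,.33,.27],[180,0,180]); robot.pause(.4); snap("wrist","w10"); print(T())
a=fit_sq("w10",.490,.432,.020,50); print(a[:3])
```

```text
stop True [0.4905 0.4308 0.0077] [0.00597284 0.30503279 5.28123655] 42.5
(array([0.4904993 , 0.43081359, 0.00765193]), array([-1.79977981e+02,  8.23789461e-03,  1.12504698e+02])) [-58.49525354  41.23573395  25.10261762  83.87791435 -19.01004509
  59.13910517  -6.55391036]
rel 43.9
45.5
(array([0.48945344, 0.42931512]), array([51.13241882, 52.7635498 ]), 77.19573211669922)
```

View pics/w10.png

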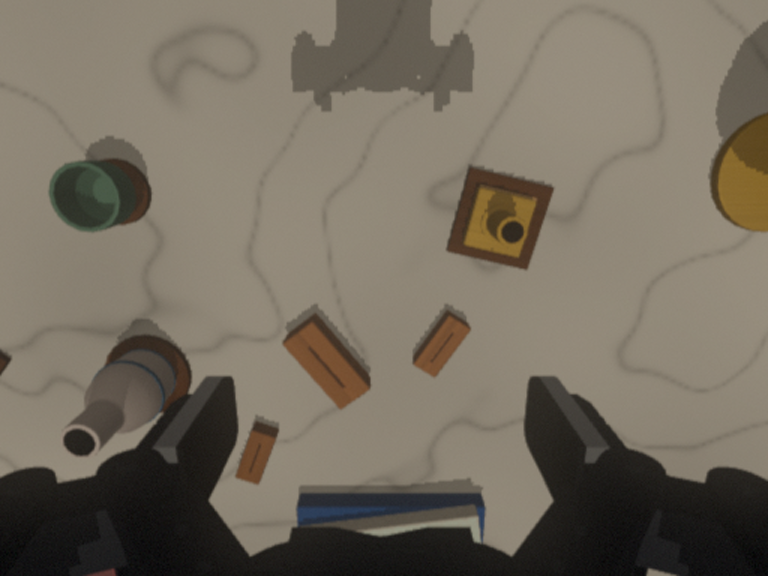

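Run:
```python
from h import *
a=fit_sq("w10",.490,.432,.020,58); print(a[:3])
b=rect("w10",.49,.432,.008)
# stem top
cv2.imwrite("pics/r10.png",cv2.cvtColor(cv2.resize(np.hstack([a[3],b]),(800,400),interpolation=cv2.INTER_CUBIC),cv2.COLOR_RGB2BGR))
f=b.astype(float); m=(f.mean(2)<88); m=((f[...,0]-f[...,2])>22).astype(np.uint8)
c=max(cv2.findContours(m,0,1)[0],key=cv2.contourArea); r=cv2.minAreaRect(c); print("pad outer",w(.49,.432,r[0]),np.array(r[1])*.4,r[2])
```

```text
(array([0.48950282, 0.43020462]), array([50.34237366, 51.89547729]), 77.15229034423828)
pad outer [0.49  0.432] [119.6 119.6] 90.0
```

View pics/r10.png

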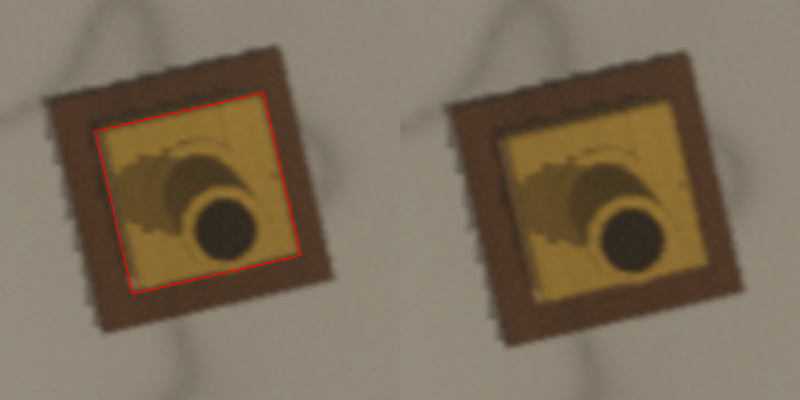

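The holder may be about 2.6 mm off in y. I'll check each placed thing with the camera straight above it, where parallax vanishes.

Run:
```python
from h import *
for n,(x,y),z in (("h1",(.490,.432),.2),("v1",(.638,.108),.24),("k1",(.4665,.1046),.2)):
    robot.move_to([x+.074,y,z],[180,0,180]); robot.pause(.4); snap("wrist",n)
print(T(),wpose())
ims=[cv2.resize(rect("h1",.490,.432,.008),(400,400)),cv2.resize(rect("h1",.490,.432,.020),(400,400))]
ims2=[cv2.resize(rect("v1",.638,.108,.008),(400,400)),cv2.resize(rect("k1",.4665,.1046,.008),(400,400))]
for i,m in enumerate((ims,ims2)): 
    m=np.hstack(m); cv2.line(m,(200,0),(200,400),(255,0,0),1);cv2.line(m,(600,0),(600,400),(255,0,0),1);cv2.line(m,(0,200),(800,200),(255,0,0),1)
    cv2.imwrite(f"pics/chk{i}.png",cv2.cvtColor(m,cv2.COLOR_RGB2BGR))
```

```text
49.5 (array([0.54095524, 0.10447695, 0.19983493]), array([-1.79981404e+02,  8.28978307e-04,  1.79982990e+02]))
```

View pics/chk0.png

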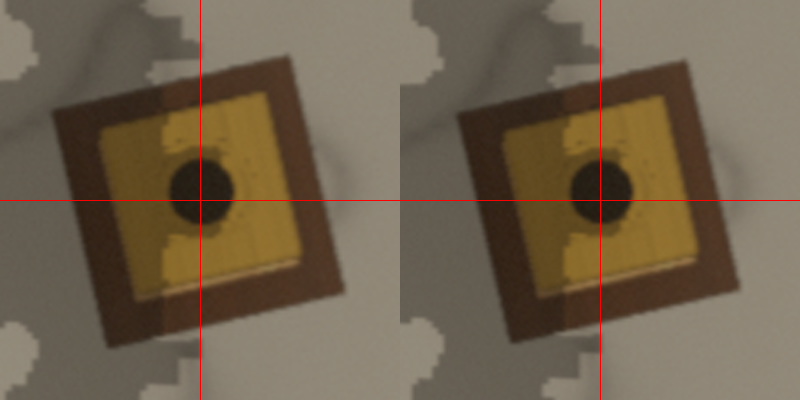

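View pics/chk1.png

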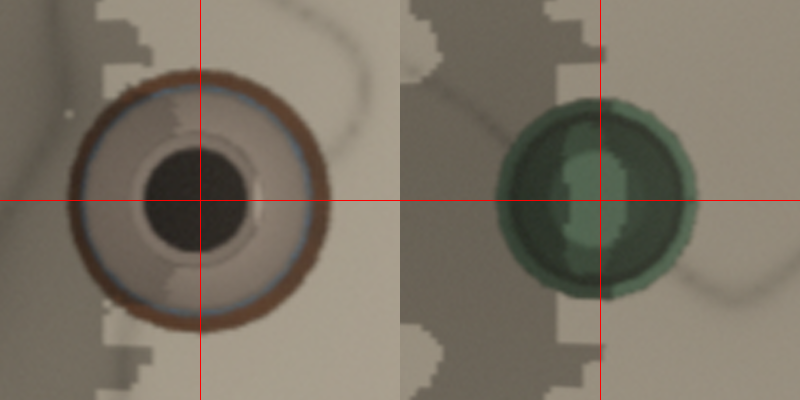

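Vase is centred to about 0.5 mm and cup to about 1 mm. The holder's inlay shows along its +y edge, so it is about 2 mm too far toward -y. I'll regrip it with the jaws along y and reset it.

```bash
sed -i 's/    print("pre"/    robot.pause(.4); print("pre"/' h.py
python3 - <<'E'
from h import *
o=[180,0,180]; z=zt(.018)+.008
robot.move_to([.490,.4302,.13],o); robot.line_to([.490,.4302,z],o,velocity=.12); robot.pause(.4); print(wpose()[0])
fingers.gripper_to(0,40); print(robot.current_finger_gap()*85, T())
robot.line_to([.490,.4302,z+.006],o,velocity=.03); robot.line_to([.4895,.4323,z+.006],o,velocity=.03); robot.pause(.3)
s=robot.line_to([.4895,.4323,z-.004],o,velocity=.012,f_stop=2.5); print(s,wpose()[0])
release(1.0,.13)
robot.move_to([.564,.432,.2],o); robot.pause(.4); snap("wrist","h2"); print(T())
m=np.hstack([cv2.resize(rect("h2",.490,.432,.008),(400,400)),cv2.resize(rect("h2",.490,.432,.020),(400,400))])
cv2.imwrite(f"pics/chk3.png",cv2.cvtColor(m,cv2.COLOR_RGB2BGR))
E
```

```text
[0.49010766 0.4303082  0.00756793]
22.86622978492604 53.0
True [0.48949834 0.43227059 0.00740269]
rel 55.8
56.8
```

View pics/chk3.png

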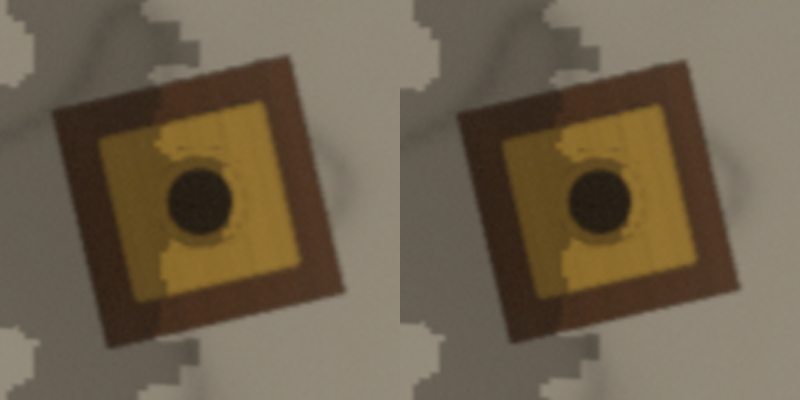

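Holder margins are now even and square. The box is next, carried high over the vase.

Run:
```python
from h import *
pick((.6196,.2807),zt(.003),-142.5,40,hz=.19,approach=.14)
snap("wrist","w11")
place((.6447,-.0792),zt(.003)+.008,139.57,hz=.19)
print(robot.current_joint_positions())
```

```text
pre [ 0.6197  0.2807 -0.0155] 59.4
gap mm 35.28152178830777
gap up 34.868988529410295 61.2
stop True [ 0.6446 -0.0791 -0.0076] [ 0.44871574 -0.54084507  4.47338949] 65.4
[ -8.74562815  41.54338479  22.51649587  85.04484927 -17.64483688
  56.94549613  67.91132362]
```

View pics/w11.png

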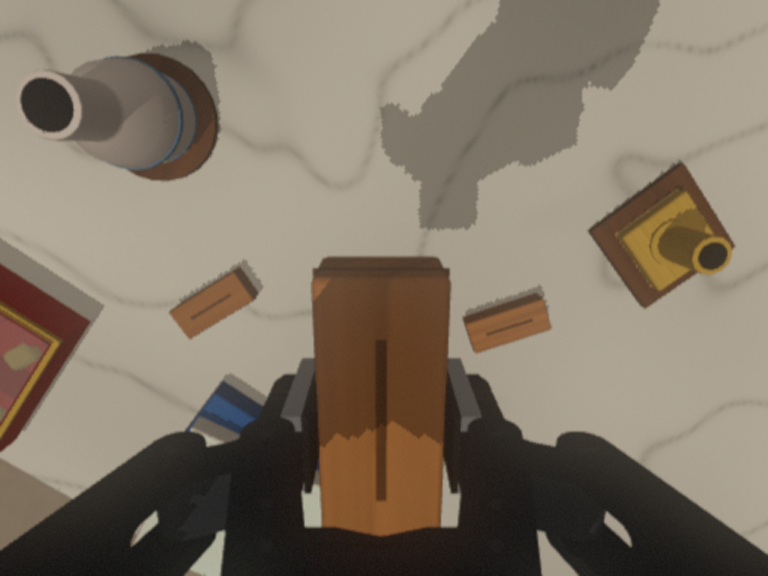

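Run:
```python
from h import *
release(1.0,.15)
robot.move_to([.715,-.079,.2],[180,0,180]); robot.pause(.4); snap("wrist","b1"); print(T())
m=np.hstack([cv2.resize(rect("b1",.6447,-.0792,.008),(400,400)),cv2.resize(rect("b1",.6447,-.0792,.034),(400,400))])
cv2.imwrite(f"pics/chk4.png",cv2.cvtColor(m,cv2.COLOR_RGB2BGR))
```

```text
rel 66.9
68.0
```

View pics/chk4.png

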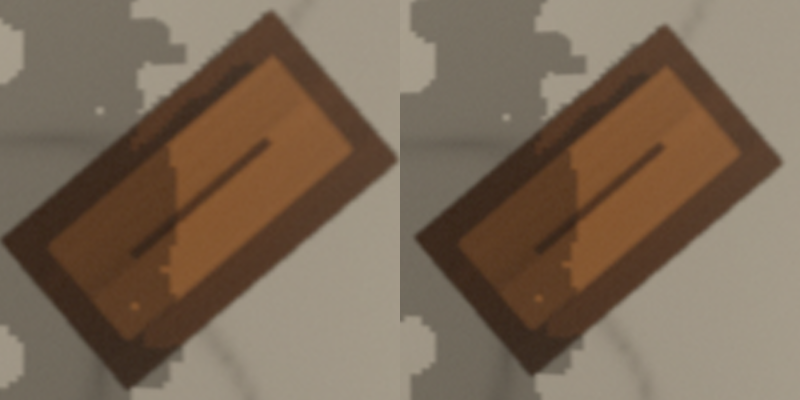

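Box is centred within 0.5 mm and square within 0.3°. Last look, then hand in.

Run:
```python
from h import *
robot.move_to([.45,.0,.30],[180,0,180]); robot.pause(.5)
snap("scene","cend"); snap("side","send"); print(T())
```

```text
69.7
```

View pics/cend.png

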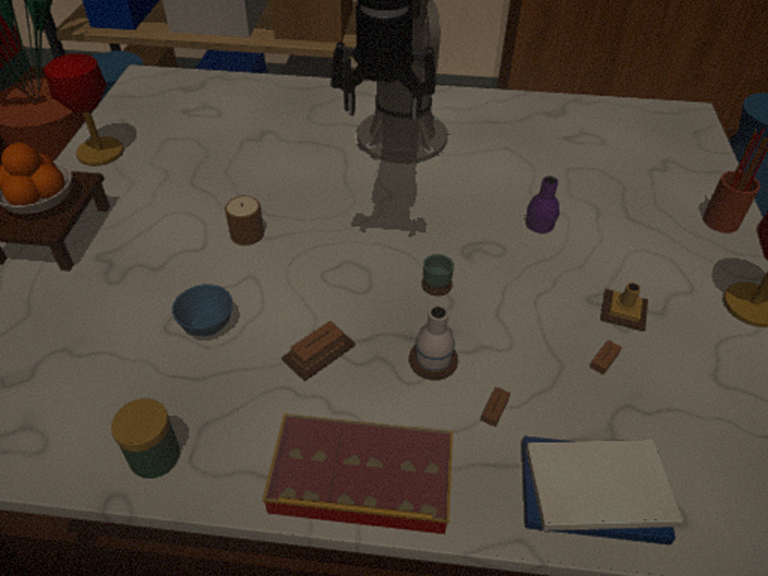

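View pics/send.png

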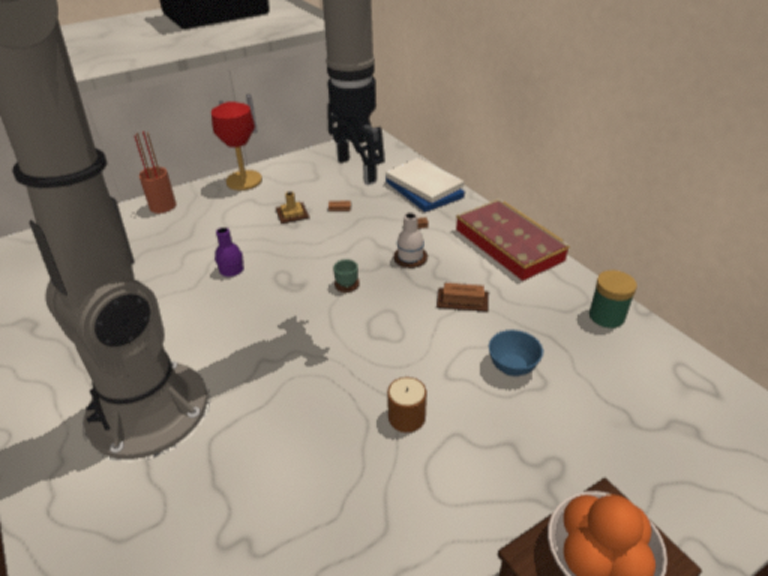

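All four things stand upright on their pads: vase (434,345), cup (437,272), holder (626,300), box (319,348). The blue bowl (203,310), candle (245,220) and purple vase (543,205) are where they were at the start.

```bash
python3 -c "
from h import *
print(workorder.close_job(),T())"
```

```text
the job is handed in; nothing more can be done
the job is handed in; nothing more can be done
```

The altar is laid out and the job is handed in. I placed the vase, small bowl, incense holder and box in that order, each lowered slowly onto its pad until contact. The last clock reading before handing in was about 70 s of the 131 s allowed.

**Final checks:**

| Thing | Offset from its outline | Turn against its outline |
|---|---|---|
| vase | about 0.5 mm | – |
| small bowl | about 1 mm or less | – |
| holder | margins look even all round | square, within the reading accuracy of the picture |
| box | under 0.5 mm | about 0.2° off |

- **Small bowl:** its pad is hidden beneath it from above, so that offset comes from its rim against the earlier pad measurement.
- **Left alone:** the large blue bowl, the candle jar and the purple look-alike appear in the same places in the last scene and side pictures as in the first ones. Both smaller boxes were also left.

**What disagreed or failed along the way:**
- **Fingertip position:** with the fingers shut, the tips turned out to be about 19 mm behind the reported TCP, not 17 mm ahead of it. My first grasp of the vase therefore closed above its neck without touching it. I probed the table to measure the error, then corrected every height.
- **Holder:** it first landed about 2 mm off centre, so I gripped it again, lifted it a few millimetres and reset it.
- **In-hand pictures:** these suggested offsets of 1 to 2 mm that did not match the straight-down checks, so I relied on the straight-down ones.

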